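# Clear the plate, cover it with the double lid, take the outer lid off

## Task

Use the held scraper block to wipe the three metal chips off the flat iron plate into the tray along its side, then stand the scraper back on the bench. Carry the nested double lid by the wooden knob of the inner lid, lower it gently onto the plate until it is fully seated and let go of the knob; then grip the collar of the outer lid and lift the outer lid alone straight up about 10 cm, leaving the inner lid seated and undisturbed on the plate. Finish while still holding the outer lid up level in the gripper, with the other things on the bench left where they were.

Things in the scene. Friction and masses are not known exactly. Their poses are not given: they have to be found in the camera images.
- plate: Dark flat iron plate fixed on the bench, 160 (x) x 120 (y) mm, 50 mm high, yaw within about 15 degrees, a chip tray along its +y side. Origin: centre of its underside, on the bench; top face 50 mm above. z up.
- plate_top (a point): Centre of the plate's top face, 50 mm above the bench; axes as the plate.
- tray_floor (a point): Centre of the floor of the shallow aluminium tray fixed along the plate's +y side, at x = 0, y = 105, z = 4 mm in the plate's frame. Tray 170 (x) x 90 (y) mm, from y = 60 to 150 mm of the plate's frame; walls 25 mm high on its three outer sides, none towards the plate.
- inner_lid: Inner lid, aluminium, 178 (x) x 138 (y) mm, 0.17 to 0.33 kg, on the bench under the outer lid. 4 mm sheet (z = 12 to 16 mm), skirt 12 mm down all round. Skirt opening 172 x 132 mm: 6 mm to spare on each side of the plate, x along the plate's x (either way round). Origin: centre of skirt's lower edge; 38 mm above the bench when seated (sheet on the plate).
- outer_lid: Outer lid, steel, 190 (x) x 150 (y) mm, 0.21 to 0.39 kg, lying loosely over the inner lid. 4 mm sheet (z = 12 to 16 mm), skirt 12 mm down, inside 184 x 144 mm (3 mm to spare on each side of the inner lid). Origin: centre of skirt's lower edge, 4 mm above the inner lid's origin when nested.
- knob_top (a point): Top centre of the inner lid's upright wooden knob, 30 (x) x 16 (y) mm, 72 mm above the inner lid's origin. It comes up through the outer lid's collar and stands 28 mm proud of it. Lifted by this knob, the inner lid carries the outer lid along. Axes as the inner lid.
- collar_top (a point): Top centre of the outer lid's rectangular upright collar, 52 (x) x 36 (y) mm outside, 40 x 24 mm inside, from z = 16 to 40 mm in the outer lid's frame. The inner lid's knob passes loosely through it and stands 28 mm above this point when nested. Gripping the collar across y lifts the outer lid alone.
- scraper: Loose wooden scraper block, 0.16 kg: base 110 (x) x 36 (y) x 18 mm with an upright darker grip rib 80 (x) x 22 (y) mm from z = 18 to 60 mm. Origin: centre of its underside. Stands on the bench; its long face (x) is the wiping edge.
- chip1: Loose steel chip on the plate, 16 x 12 x 8 mm, 11 to 18 g. Origin: centre of its underside as it lies at the start. All three chips lie within x = -45 to 45 mm and y = -15 to 40 mm of the plate's centre.
- chip2: Loose round steel chip on the plate, diameter 15 mm, 8 mm high, 11 to 18 g. Origin: centre of its underside at the start.
- chip3: Loose steel chip on the plate, 13 x 13 x 9 mm, 11 to 18 g. Origin: centre of its underside at the start.
- can: Bystander: can, diameter 66 mm, 100 mm high, beyond the plate. Origin: centre of its underside.
- tape: Bystander: cardboard-coloured roll of tape lying flat, diameter 76 mm, 25 mm high, on the robot's side. Origin: centre of its underside.
- driver: Bystander: screwdriver lying beyond the lids, along y. Origin: under its middle part.
- carton: Bystander: small carton 100 x 80 x 60 mm, far right. Origin: centre of its underside.
- offcut: Bystander: wood offcut 50 x 120 x 35 mm, far left. Origin: centre of its underside.
- bottle: Bystander: white bottle with a blue cap, diameter 72 mm, 190 mm high, left. Origin: centre of its underside.
Things that resemble listed ones, but are neither listed nor needed, are in the scene too. What is shaped like the scraper but purple is not meant.

How it is judged:
By the outcome, as a careful person would: the job done as asked, in the order asked, and still so for the second after the job is handed in, while the arm keeps its last pose, push and grip.
It also fails if it takes over 72 s, if anything falls off the work surface, if the arm or the gripper's body presses on something with over 40 N, if the wrist force passes 120 N, or if a joint passes its speed limit or range.

## Robot

A 6-joint arm with a two-finger parallel gripper is mounted at the origin on the work surface. World frame = base frame: x ahead of the robot, y to its left, z up, the work surface at z = 0. Lengths are in mm, angles in rad, forces in N, time in s.
With the tool pointing down it reaches from about 400 to 825 mm from the base axis. Payload 7 kg.
Tool frame: the origin (TCP) lies midway between the tips of the shut fingers; the grasp point (between the pads) lies 19 mm behind it; y points along the fingers, z is the direction in which the jaws open and shut, and the axes are right-handed (so a half turn about y gives the same grasp; the last joint's range is limited). The gripper opens to 85 mm and grips with 20 to 120 N. Pads are 22 mm wide; open, the fingers measure 114 mm over their backs; the gripper's body (76 mm by 85 mm) begins 54 mm behind the grasp point. The pads swing forward as they close: fully open they stand 13 mm farther back than shut.
Start: joints at [-0.922, 0.359, 0.012, 0, -1.224, -0.288], TCP at [238.263, -631.527, 231.302] pointing down, gripper open.
Joint ranges: [-3.07, 3.07], [-1.43, 2.12], [-1.02, 1.25], [-3.03, 1.67], [-3.05, -0], [-3.03, 3.03]. Speed limits (rad/s): [2.39, 2.39, 3.01, 3.14, 3.14, 3.14].

## Interface

Orientations are given as a rotation vector (axis times angle).
In Python, from bench import robot gives the robot as it stands. The module is installed in compiled form; this text tells all that it offers.
- The arm moves only by the shell command python3 -m handwheel 'ROWS' [FORCE]. ROWS is JSON, a list of rows, each a list of 7 numbers: the turn, a rotation vector about the world's x, y, z in rad, then the shift along the world's x, y, z in cm, then the opening, from 0 (shut) to 1 (fully open). In form: [[ax, ay, az, dx, dy, dz, grip], ...]. A call has 1 to 12 rows; each row is the pose to reach, as a shift and turn from the pose commanded when the call began; what a row does not reach only later rows make up. A row lasts 1/10 s, in which the tool goes at most 50 mm and 8.59 degrees, less where a joint would pass 70% of its speed; a pose out of reach is approached as far as the arm can. A call with a gripper value outside its range is refused whole. The fingers move at their own pace and stop on an object; FORCE is the grip in N (left out, the last holds). Time passes only in rows, so rows that repeat a pose let the fingers close. It gives the time, the measured TCP pose, the force and the opening at its end, in the units of the state.
- robot.observe(): the state, without advancing time (a new reading comes with each control period).
- robot.camera(name): name is "scene" or "top" or "wrist"; returns the picture (480x640x3 uint8, red, green, blue); there is no depth.
- robot.camera_model(name): a dict with "fx", "fy", "cx", "cy" (pixels), "distortion" ([k1, k2, p1, p2, k3] as OpenCV has them; the pictures are not rectified), "eye" and "attitude" of the camera in the world. Camera axes: x right, y down, z forward; pixel columns grow to the right and rows downward; lengths in mm; the calibration is good to about 2 mm. A picture is of the moment at which its call begins: read the wrist's pose just before it. camera_model takes no time and is no camera call; for the wrist camera it gives the pose at the moment of the call.
- robot.finish_job(): hands the job in, once; it reports no verdict.
The state is a dict: "time_s": time; "qpos": joint angles; "joint_vel": joint speeds; "effort": joint torques, N m; "position": TCP position; "orientation": TCP orientation; "contact_force": force on the tool from outside, world axes, zero at the start; "ft_torque": the same for the moment, N m; "opening": finger opening in mm.
Only numpy, scipy, OpenCV 4.12 (cv2) and the standard library are available. Lean on these libraries where they do the work, as an engineer would, in place of code of your own. Each camera call takes 0.05 s, during which the arm holds its last target. There are 200 camera calls.

## Working session

There is one attempt and no reset: what is moved stays moved. The work goes in short steps, Python scripts to look and compute and a shell command to move; the robot and the scene stay as the last step left them, time stands still between calls to the robot, and variables do not carry over. Pictures are saved under pics/ and viewed, about 8 in all and at most 12, crops included, and the job is handed in when it is done.

```bash
mkdir -p pics
cat > h.py <<'E'
import numpy as np, cv2, json
from bench import robot
from scipy.spatial.transform import Rotation as R
def snap(name, fn):
    m=robot.camera_model(name); im=robot.camera(name); cv2.imwrite(f'pics/{fn}.png', im[:,:,::-1]); return im,m
E
python3 - <<'E'
from h import *
s=robot.observe(); print({k:np.round(v,3).tolist() for k,v in s.items()})
for n in ['scene','top']:
    im,m=snap(n,n+'0'); print(n,m)
print(robot.camera_model('wrist'))
E
```

```text
{'time_s': 0.0, 'qpos': [-0.922, 0.359, 0.011, -0.0, -1.224, -0.288], 'joint_vel': [-0.001, 0.001, -0.001, -0.001, -0.0, 0.0], 'effort': [-0.0, -58.332, 29.342, 6.937, -0.006, -0.0], 'position': [238.088, -631.109, 230.386], 'orientation': [-1.551, -0.283, 0.283], 'contact_force': [-0.568, -1.454, -0.229], 'ft_torque': [-0.017, 0.008, -0.011], 'opening': 85.346}
scene {'fx': 533.8515082081326, 'fy': 533.8515082081326, 'cx': 334.6467973083819, 'cy': 245.2101432367931, 'distortion': array([-0.00535557,  0.        ,  0.        ,  0.        ,  0.        ]), 'eye': array([1164.63866947,  803.98617794, 1032.53890492]), 'attitude': array([-0.89487525, -2.51561492,  1.10086816])}
top {'fx': 458.8562664372406, 'fy': 458.8562664372406, 'cx': 317.88540378682893, 'cy': 236.1160238014998, 'distortion': array([0.01299745, 0.        , 0.        , 0.        , 0.        ]), 'eye': array([ 368.35637738,   28.49947971, 1151.30738937]), 'attitude': array([-2.14802123,  2.1054192 , -0.17228822])}
{'fx': 342.0763527282786, 'fy': 342.0763527282786, 'cx': 321.18497859427805, 'cy': 234.52923173258017, 'distortion': array([-0.05222016,  0.        ,  0.        ,  0.        ,  0.        ]), 'eye': array([ 161.01514442, -659.75389578,  372.72973827]), 'attitude': array([1.66682529, 2.40946079, 0.39860765])}
```

View pics/top0.png

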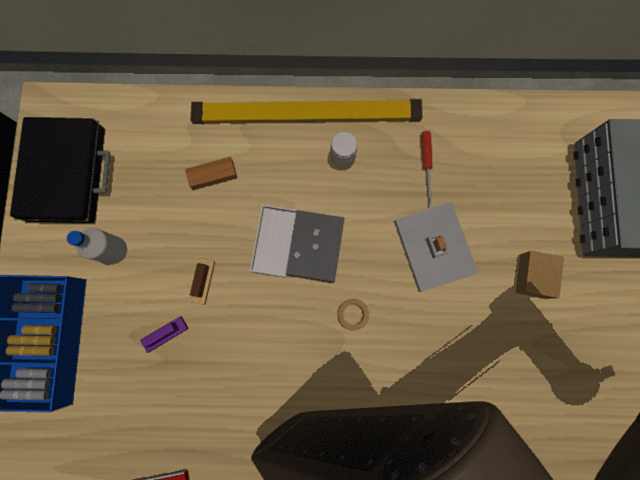

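View pics/scene0.png

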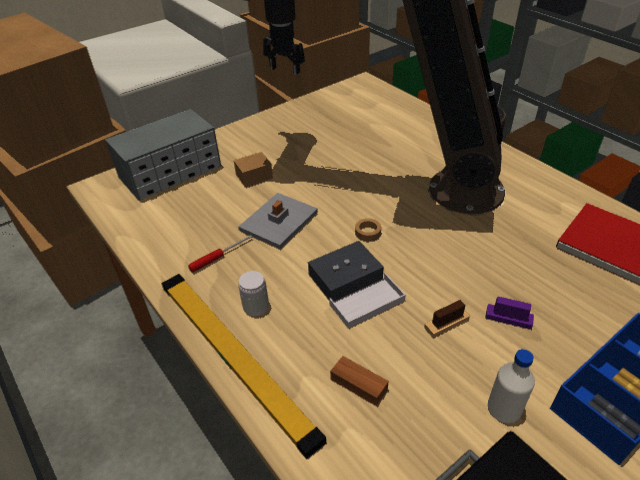

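Top view (up = +x, left = +y): plate at (315,245) with three chips at (316,232), (315,246) and (297,254). The tray is at (273,242), lids at (437,246), scraper with dark rib at (201,281), and the purple decoy at (164,334).

```bash
cat >> h.py <<'E'
def rays(m,px):
    K=np.array([[m['fx'],0,m['cx']],[0,m['fy'],m['cy']],[0,0,1]])
    p=cv2.undistortPoints(np.array(px,float).reshape(-1,1,2),K,m['distortion']).reshape(-1,2)
    return R.from_rotvec(m['attitude']).apply(np.c_[p,np.ones(len(p))])
def onplane(m,px,z):
    d=rays(m,px); e=np.array(m['eye']); return e+d*((z-e[2])/d[:,2])[:,None]
def big(mask,box,n=1):
    x0,y0,x1,y1=box; mm=np.zeros(mask.shape,np.uint8); mm[y0:y1,x0:x1]=mask[y0:y1,x0:x1]
    c,_=cv2.findContours(mm,cv2.RETR_EXTERNAL,cv2.CHAIN_APPROX_NONE); return sorted(c,key=cv2.contourArea,reverse=True)[:n]
def rect(c,m,z):
    w=onplane(m,c.reshape(-1,2),z)[:,:2].astype(np.float32); (x,y),(a,b),t=cv2.minAreaRect(w)
    if a<b: a,b,t=b,a,t+90
    t=(t+90)%180-90
    return np.round([x,y,a,b,t],1)
def project(m,P):
    K=np.array([[m['fx'],0,m['cx']],[0,m['fy'],m['cy']],[0,0,1]]); r=R.from_rotvec(m['attitude']).inv()
    return cv2.projectPoints(np.array(P,float).reshape(-1,1,3),r.as_rotvec(),r.apply(-np.array(m['eye'])),K,m['distortion'])[0].reshape(-1,2)
E
python3 - <<'E'
from h import *
im=cv2.imread('pics/top0.png'); m=robot.camera_model('top'); h=cv2.cvtColor(im,cv2.COLOR_BGR2HSV)
for p in [(330,260),(275,240),(410,230),(441,242),(436,246),(432,246),(201,281),(210,283),(316,232),(230,300)]: print(p,h[p[1],p[0]])
sat=h[:,:,1]<70
pl=sat&(h[:,:,2]<90); print('plate',[rect(c,m,50) for c in big(pl,(285,200,350,290))])
tr=sat&(h[:,:,2]>150); print('tray',[rect(c,m,25) for c in big(tr,(245,200,300,290))])
li=sat&(h[:,:,2]>90); print('lid',[rect(c,m,20) for c in big(li,(385,195,490,300))])
rb=(h[:,:,2]<90); print('rib',[rect(c,m,60) for c in big(rb,(185,255,220,310))])
cv2.imwrite('pics/c1.png',np.hstack([cv2.resize(im[195:300,245:350],(400,400),interpolation=2),cv2.resize(im[195:300,385:490],(400,400),interpolation=2)]))
E
```

```text
(330, 260) [20 10 75]
(275, 240) [  8  17 164]
(410, 230) [ 11  17 121]
(441, 242) [ 14 161 135]
(436, 246) [ 16 123  58]
(432, 246) [ 12  12 110]
(201, 281) [ 14 140  53]
(210, 283) [ 18 112 121]
(316, 232) [  9  14 127]
(230, 300) [ 19  99 157]
plate [array([537.2,  54. , 161.2, 130.3,  -7. ])]
tray [array([548.4, 151.1, 159.5,  78.1,  -8. ])]
lid [array([ 546.4, -251.7,  190.9,  151.6,   18.8])]
rib [array([447.4, 321.8,  77.1,  29.4,  -9.8])]
```

View pics/c1.png

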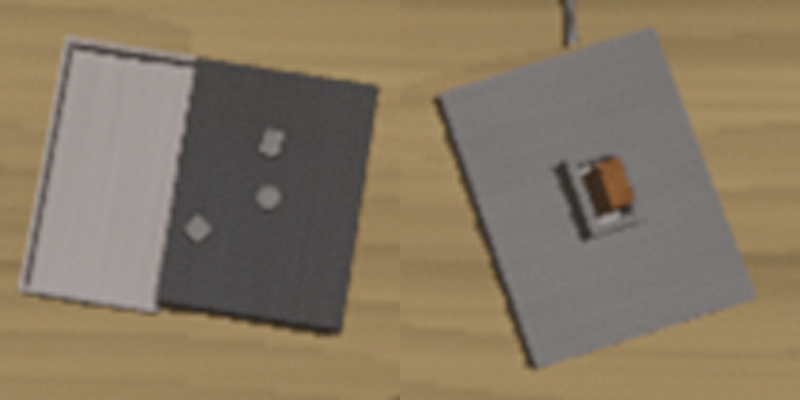

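Run:
```python
from h import *
s=robot.observe(); O=R.from_rotvec(s['orientation']).as_matrix(); print(np.round(O,3))
m=robot.camera_model('wrist'); A=R.from_rotvec(m['attitude']).as_matrix(); print(np.round(A,3)); print('eye in tool',O.T@(m['eye']-s['position']),'cam z in tool',O.T@A[:,2])
print(onplane(m,[(320,240),(0,0),(640,0),(640,480),(0,480)],0).round())
z=O[:,2]; print('jaw yaw',np.degrees(np.arctan2(z[1],z[0])))
m=robot.camera_model('top')
f=.2625
for n,pp,z in [('plate',[(197,58),(378,87),(345,312),(162,292)],50),('chips',[(272,142),(267,196),(197,228)],54)]:
    pts=onplane(m,[(245+a*f-.5,195+b*f-.5) for a,b in pp],z).round(1); print(n,pts.tolist())
    if n=='plate': print(pts.mean(0),[np.linalg.norm(pts[i]-pts[i-1]) for i in range(4)])
```

```text
[[ 0.936 -0.001 -0.353]
 [ 0.353  0.001  0.936]
 [-0.    -1.     0.001]]
[[-0.353  0.886  0.3  ]
 [ 0.936  0.334  0.114]
 [ 0.001  0.321 -0.947]]
eye in tool [ -82.26679297 -142.25258247    0.66984457] cam z in tool [ 3.21566965e-01  9.46886696e-01 -5.20907975e-04]
[[  286.  -614.     0.]
 [  161. -1003.     0.]
 [  -65.  -403.    -0.]
 [  503.    56.     0.]
 [  890.  -974.    -0.]]
jaw yaw 110.66766176178756
plate [[624.4, 96.7, 50.0], [607.5, -20.4, 50.0], [462.3, -1.3, 50.0], [472.6, 114.4, 50.0]]
[541.7   47.35  50.  ] [np.float64(152.82843321842958), np.float64(118.31322833901541), np.float64(146.45084499585516), np.float64(116.15756540148386)]
chips [[569.5, 47.0, 54.0], [534.6, 49.4, 54.0], [513.2, 93.2, 54.0]]
```

```bash
python3 -m handwheel '[[0,0,0,3,4,0,1],[0,0,0,6,8,0,1],[0,0,0,9,12,0,1],[0,0,0,12,16.5,0,1],[0,0,0,15,21,0,1],[0,0,0,18,25,0,1],[0,0,0,20,28.5,0,1],[0,0,0,22,32,0,1],[0,0,0,24,34.5,0,1],[0,0,0,25,36,0,1],[0,0,0,25,36,0,1],[0,0,0,25,36,0,1]]'
python3 - <<'E'
from h import *
snap('wrist','w1'); print(robot.observe()['position'])
E
```

```text
time_s: 1.3
position: [488.1, -271.2, 231.0]
orientation: [-1.552, -0.283, 0.284]
contact_force: [-0.2, -0.2, -0.2]
opening: 84.9
[ 487.87742394 -271.68828304  231.05231953]
```

View pics/w1.png

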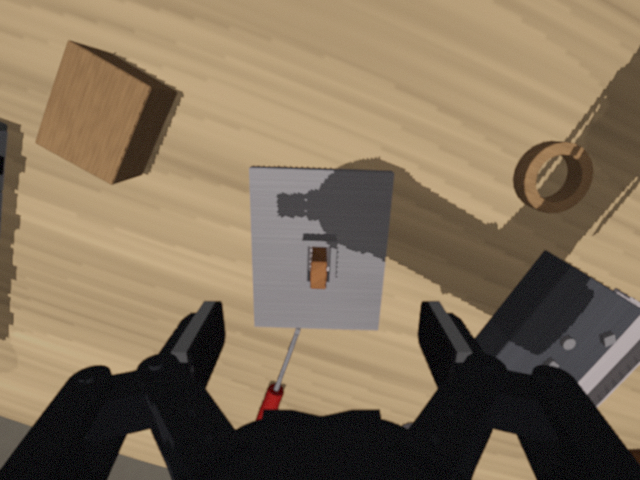

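Wrist view: lid top corners at about (250,167), (392,171), (379,329) and (256,328), with the knob top at about (319,275).

```bash
python3 - <<'E'
from h import *
im=cv2.imread('pics/w1.png'); m=robot.camera_model('wrist')
p=onplane(m,[(250,167),(392,171),(379,329),(256,328)],20); print(p.round(1).tolist(),p.mean(0).round(1),[np.linalg.norm(p[i]-p[i-1]).round(1) for i in range(4)])
for a,b in [(0,3),(1,2),(1,0),(2,3)]: d=p[b]-p[a]; print(np.degrees(np.arctan2(d[1],d[0])).round(1))
h=cv2.cvtColor(im,cv2.COLOR_BGR2HSV); k=(h[:,:,1]>120)&(h[:,:,2]>110)
c=big(k,(300,235,340,300))[0]; print(cv2.boundingRect(c),rect(c,m,72))
E
python3 -m handwheel '[[0,0,-0.05,-0.2,4,0,1],[0,0,-0.1,-0.5,8,0,1],[0,0,-0.17,-0.8,12,0,1],[0,0,-0.24,-1,16,0,1],[0,0,-0.31,-1.2,20,0,1],[0,0,-0.38,-1.4,24,0,1],[0,0,-0.43,-1.6,28,0,1],[0,0,-0.47,-1.8,31,0,1],[0,0,-0.48,-1.8,33,0,1],[0,0,-0.48,-1.8,33,0,1],[0,0,-0.48,-1.8,33,0,1]]'
python3 - <<'E'
from h import *
snap('wrist','w2'); print(robot.observe()['position'])
E
```

```text
[[480.2, -352.1, 20.0], [432.5, -214.0, 20.0], [611.1, -149.8, 20.0], [662.4, -289.5, 20.0]] [ 546.6 -251.4   20. ] [np.float64(192.7), np.float64(146.1), np.float64(189.9), np.float64(148.9)]
18.9
19.8
-70.9
-69.8
(310, 262, 17, 26) [ 545.9 -252.5   26.7   15.6   20.7]
time_s: 2.45
position: [470.1, 57.9, 231.2]
orientation: [-1.569, 0.094, -0.093]
contact_force: [0.2, -0.5, -0.1]
opening: 85.3
[470.15795246  57.57250355 231.23869661]
```

View pics/w2.png

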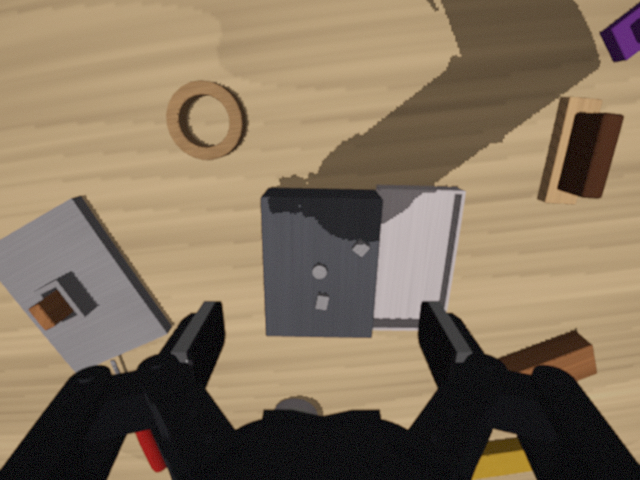

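Wrist view 2: plate top corners near (264,197), (381,197), (372,336) and (267,336); chips at (361,249), (319,271) and (322,302). Scraper rib top face is at about (594,155).

Run:
```python
from h import *
im=cv2.imread('pics/w2.png'); m=robot.camera_model('wrist')
p=onplane(m,[(263.5,198),(381,198),(372.5,336.5),(266.5,336.5)],50); print(p.round(1).tolist(),p.mean(0).round(1),[np.linalg.norm(p[i]-p[i-1]).round(1) for i in range(4)])
for a,b in [(0,3),(1,2),(0,1),(3,2)]: d=p[b]-p[a]; print(np.degrees(np.arctan2(d[1],d[0])).round(1))
ch=onplane(m,[(361,249),(319,271),(322,302)],58); y=np.radians(-8); Rm=np.array([[np.cos(y),np.sin(y)],[-np.sin(y),np.cos(y)]])
c=p.mean(0); print(ch.round(1).tolist(), (Rm@(ch-c)[:,:2].T).T.round(1))
h=cv2.cvtColor(im,cv2.COLOR_BGR2HSV); 
k=(h[:,:,2]<85)&(h[:,:,1]>90); c=big(k,(530,90,640,210))[0]; print(cv2.boundingRect(c),rect(c,m,60), cv2.boxPoints(cv2.minAreaRect(c)).round().tolist())
cv2.imwrite('pics/c2.png',np.hstack([cv2.resize(im[170:350,245:485],(480,360),interpolation=2),cv2.resize(im[85:215,530:640],(305,360),interpolation=2)]))
```

```text
[[453.6, 4.1, 50.0], [467.2, 116.8, 50.0], [623.7, 97.6, 50.0], [609.6, -20.2, 50.0]] [538.5  49.6  50. ] [np.float64(157.8), np.float64(113.5), np.float64(157.7), np.float64(118.6)]
-8.9
-7.0
83.1
83.2
[[514.3, 92.6, 58.0], [533.0, 48.5, 58.0], [568.7, 47.2, 58.0]] [[-30.   39.2]
 [ -5.3  -1.9]
 [ 30.2   1.9]]
(558, 113, 65, 85) [446.7 311.6  76.9  46.3  -9.4] [[556.0, 189.0], [578.0, 104.0], [622.0, 116.0], [600.0, 201.0]]
```

View pics/c2.png

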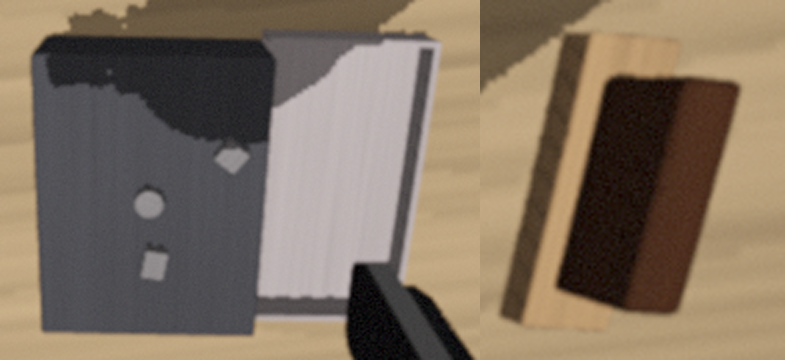

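```bash
python3 - <<'E'
from h import *
m=robot.camera_model('wrist')
def q(c,z,f):
    p=onplane(m,[f(a,b) for a,b in c],z); print(p.round(1).tolist(),p.mean(0).round(1),[np.linalg.norm(p[i]-p[i-1]).round(1) for i in range(4)])
    for a,b in [(0,3),(1,2),(0,1),(3,2)]: d=p[b]-p[a]; print(np.degrees(np.arctan2(d[1],d[0])).round(1),end=' ')
    print()
q([(33,55),(275,60),(252,333),(42,331)],50,lambda a,b:(244.75+a/2,169.75+b/2))
q([(683,78),(740,84),(678,313),(628,308)],60,lambda a,b:(529.7+(a-480)*110/305,84.7+b*130/360))
E
python3 -m handwheel '[[0,0,-0.01,-0.3,3.5,-1,1],[0,0,-0.02,-0.6,7,-1.5,1],[0,0,-0.03,-1,11,-2,1],[0,0,-0.04,-1.5,15,-3,1],[0,0,-0.047,-2,19,-4,1],[0,0,-0.047,-2.3,22.5,-4.5,1],[0,0,-0.047,-2.3,25,-5,1],[0,0,-0.047,-2.3,26,-5,1],[0,0,-0.047,-2.3,26,-5,1],[0,0,-0.047,-2.3,26,-5,1]]'
python3 - <<'E'
from h import *
im,m=snap('wrist','w3'); s=robot.observe(); print(s['position'],robot.camera_model('wrist')['eye'])
cv2.imwrite('pics/w3.png',im[:360,100:540,::-1])
E
```

```text
[[452.6, 2.1, 50.0], [469.1, 117.9, 50.0], [623.1, 95.6, 50.0], [607.9, -20.7, 50.0]] [538.2  48.7  50. ] [np.float64(156.9), np.float64(117.0), np.float64(155.7), np.float64(117.3)]
-8.4 -8.2 81.9 82.5 
[[409.4, 321.1, 60.0], [413.0, 341.5, 60.0], [488.9, 329.3, 60.0], [485.1, 310.5, 60.0]] [449.1 325.6  60. ] [np.float64(76.4), np.float64(20.7), np.float64(76.9), np.float64(19.3)]
-8.0 -9.1 79.9 78.4 
time_s: 3.5
position: [447.5, 317.4, 181.3]
orientation: [-1.567, 0.131, -0.131]
contact_force: [0.0, -0.0, 0.4]
opening: 85.3
[447.55706224 317.24311733 181.5442188 ] [366.19750406 331.74604687 323.77617315]
```

View pics/w3.png

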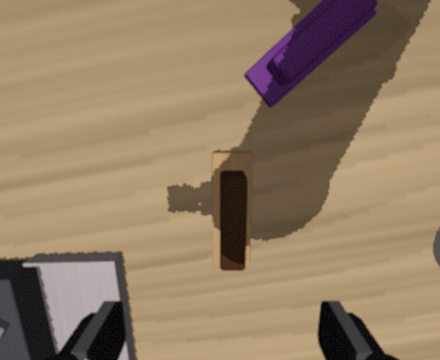

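Scraper rib top at crop columns 220–245 and rows ~172–270, about 10 mm to the +y side of the jaw centre. The purple decoy is clear of the path.

Run:
```python
from h import *
im=cv2.imread('pics/w3.png'); m=robot.camera_model('wrist'); h=cv2.cvtColor(im,cv2.COLOR_BGR2HSV)
k=(h[:,:,2]<75)&(h[:,:,1]>90); c=big(k,(212,150,255,285))[0]; print(cv2.boundingRect(c))
c=c+np.array([100,0]); print(rect(c,m,60))
ks=k[150:285,212:255]
for r in range(175,270,15):
    w=np.where(k[r,212:255])[0]+312; print(r,w.min(),w.max(),onplane(m,[(w.min()-.5,r),(w.max()+.5,r)],60).round(1).tolist())
O=R.from_rotvec(robot.observe()['orientation']).as_matrix(); print('toolx yaw',np.degrees(np.arctan2(O[1,0],O[0,0])))
```

```text
(220, 170, 28, 99)
[445.1 328.1  82.1  21.1  -9.6]
175 320 345 [[406.6, 323.6, 60.0], [409.9, 343.3, 60.0]]
190 320 347 [[418.1, 321.6, 60.0], [421.8, 343.2, 60.0]]
205 320 346 [[430.0, 319.6, 60.0], [433.5, 340.7, 60.0]]
220 320 346 [[442.2, 317.5, 60.0], [445.8, 338.9, 60.0]]
235 321 345 [[454.9, 316.2, 60.0], [458.3, 336.3, 60.0]]
250 321 344 [[467.8, 314.0, 60.0], [471.1, 333.5, 60.0]]
265 321 343 [[481.1, 311.7, 60.0], [484.3, 330.8, 60.0]]
toolx yaw -9.590748305579439
```

```bash
python3 -m handwheel '[[0,0,0,0,0.5,-3,1],[0,0,0,0,1,-7,1],[0,0,0,0,1,-11,1],[0,0,0,0,1,-14,1],[0,0,0,0,1,-15.5,1],[0,0,0,0,1,-15.5,1],[0,0,0,0,1,-15.5,0.1],[0,0,0,0,1,-15.5,0.1],[0,0,0,0,1,-15.5,0.1],[0,0,0,0,1,-15.5,0.1],[0,0,0,0,1,-15.5,0.1],[0,0,0,0,1,-15.5,0.1]]' 60
```

```text
time_s: 4.75
position: [447.6, 329.0, 27.3]
orientation: [-1.566, 0.129, -0.131]
contact_force: [-1.4, -0.8, 7.0]
opening: 21.3
```

```bash
python3 -m handwheel '[[0,0,0,0,0,3,0.1],[0,0,0,0,0,7,0.1],[0,0,0,1,-3,9,0.1],[0,0,0,2,-7,9,0.1],[0,0,0.01,3,-11.5,9,0.1],[0,0,0.02,4.2,-16,9,0.1],[0,0,0.025,5.5,-20.5,9,0.1],[0,0,0.025,6.7,-25,9,0.1],[0,0,0.025,7.7,-29,9,0.1],[0,0,0.025,8.5,-32.2,9,0.1],[0,0,0.025,8.5,-32.2,9,0.1],[0,0,0.025,8.5,-32.2,9,0.1]]'
python3 - <<'E'
from h import *
im,m=snap('wrist','w4'); s=robot.observe(); print(s['position'],s['contact_force'],s['opening'])
O=R.from_rotvec(s['orientation']).as_matrix(); print('toolx yaw',np.degrees(np.arctan2(O[1,0],O[0,0])))
E
```

```text
time_s: 5.95
position: [532.0, 5.6, 116.1]
orientation: [-1.568, 0.113, -0.112]
contact_force: [-0.7, -0.3, -1.3]
opening: 21.5
[532.03146564   6.39611688 116.1427102 ] [ 0.34708445  0.56368594 -1.28285172] 21.502651648318036
toolx yaw -8.14123618398761
```

View pics/w4.png

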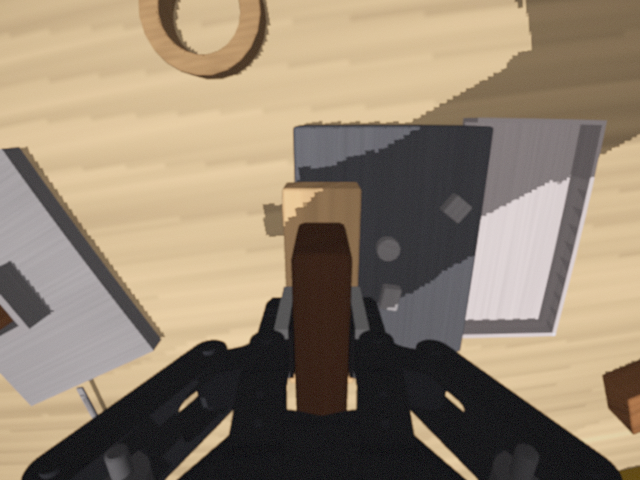

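Scraper held squarely between the pads; its front edge clears the chips at (388,249), (390,295) and (456,208).

```bash
python3 -m handwheel '[[0,0,0,0,0,-1.5,0.1],[0,0,0,0,0,-2.8,0.1],[0,0,0,0,0,-3.5,0.1],[0,0,0,0,0,-3.8,0.1],[0,0,0,0,0,-3.8,0.1],[0,0,0,0,0,-3.8,0.1]]'
```

```text
time_s: 6.6
position: [532.6, 6.9, 78.8]
orientation: [-1.568, 0.11, -0.111]
contact_force: [-0.2, 0.3, -0.9]
opening: 21.3
```

```bash
python3 -m handwheel '[[0,0,0,0.07,0.5,0,0.1],[0,0,0,0.14,1,0,0.1],[0,0,0,0.21,1.5,0,0.1],[0,0,0,0.28,2,0,0.1],[0,0,0,0.36,2.5,0,0.1],[0,0,0,0.43,3,0,0.1],[0,0,0,0.5,3.5,0,0.1],[0,0,0,0.57,4,0,0.1],[0,0,0,0.64,4.5,0,0.1],[0,0,0,0.71,5,0,0.1],[0,0,0,0.78,5.5,0,0.1],[0,0,0,0.85,6,0,0.1]]'
python3 -m handwheel '[[0,0,0,0.07,0.5,0,0.1],[0,0,0,0.14,1,0,0.1],[0,0,0,0.21,1.5,0,0.1],[0,0,0,0.28,2,0,0.1],[0,0,0,0.36,2.5,0,0.1],[0,0,0,0.43,3,0,0.1],[0,0,0,0.5,3.5,0,0.1],[0,0,0,0.57,4,0,0.1],[0,0,0,0.64,4.5,0,0.1],[0,0,0,0.71,5,0,0.1],[0,0,0,0.71,5,0,0.1],[0,0,0,0.71,5,2,0.1]]'
python3 -m handwheel '[[0,0,0,0,0,3,0.1],[0,0,0,-1,3,4,0.1],[0,0,0,-2,7,4,0.1],[0,0,0,-4,11,4,0.1],[0,0,0,-6,14,4,0.1],[0,0,0,-8,17,4,0.1],[0,0,-0.01,-9.2,19.5,4,0.1],[0,0,-0.025,-9.9,21.3,4,0.1],[0,0,-0.025,-9.9,21.3,4,0.1]]'
python3 - <<'E'
from h import *
im,m=snap('top','t2'); im2,_=snap('scene','s2')
cv2.imwrite('pics/t2c.png',np.hstack([cv2.resize(im[195:295,245:350],(420,400),interpolation=2),cv2.resize(im2[225:335,290:420],(378,400)[:2] if 0 else (380,400),interpolation=2)])[:,:,::-1])
E
```

```text
time_s: 7.8
position: [540.8, 66.9, 78.3]
orientation: [-1.568, 0.111, -0.111]
contact_force: [-0.6, 1.4, -1.2]
opening: 21.2
time_s: 9.0
position: [546.0, 115.8, 96.1]
orientation: [-1.57, 0.115, -0.108]
contact_force: [-0.1, -0.4, -1.0]
opening: 21.5
time_s: 9.9
position: [448.1, 331.5, 138.4]
orientation: [-1.566, 0.129, -0.129]
contact_force: [-0.5, 0.0, -2.1]
opening: 21.5
```

View pics/t2c.png

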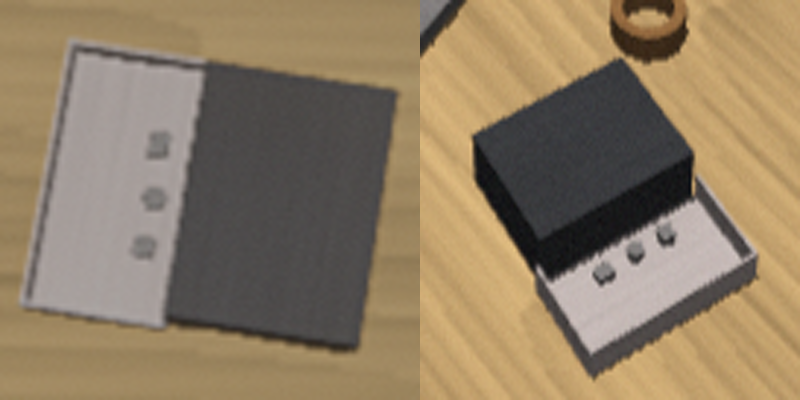

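All three chips lie in the tray and the plate is clear. Next I stand the scraper back where it was.

```bash
python3 -m handwheel '[[0,0,0,0,0,-4,0.1],[0,0,0,0,0,-7.5,0.1],[0,0,0,0,0,-9.5,0.1],[0,0,0,0,0,-10.5,0.1],[0,0,0,0,0,-11,0.1],[0,0,0,0,0,-11.15,0.1],[0,0,0,0,0,-11.15,0.1],[0,0,0,0,0,-11.15,1],[0,0,0,0,0,-11.15,1],[0,0,0,0,0,-11.15,1],[0,0,0,0,0,-11.15,1],[0,0,0,0,0,-11.15,1]]'
python3 -m handwheel '[[0,0,0,0,0,3,1],[0,0,0,0,0,7,1],[0,0,0,0,0,11,1],[0,0,0,0,0,15,1],[0,0,0,0,0,18,1],[0,0,0,0.5,-4,18,1],[0,0,0,1,-8,18,1],[0,0,0,2,-13,18,1],[0,0,0,3,-18,18,1],[0,0,0,3,-23,18,1],[0,0,0,3,-26,18,1],[0,0,0,3,-28,18,1]]'
python3 -m handwheel '[[0,0,0,0,-1,0,1],[0,0,0,0,-1,0,1],[0,0,0,0,-1,0,1]]'
python3 - <<'E'
from h import *
im,m=snap('wrist','w5'); s=robot.observe(); print(s['position'])
cv2.imwrite('pics/w5c.png',cv2.resize(im[100:360,200:540,::-1],(680,520),interpolation=2))
im,m=snap('top','t3'); h=cv2.cvtColor(np.ascontiguousarray(im[:,:,::-1]),cv2.COLOR_BGR2HSV); print('rib',[rect(c,m,60) for c in big(h[:,:,2]<90,(185,255,220,310))])
E
```

```text
time_s: 11.2
position: [448.9, 329.6, 27.0]
orientation: [-1.567, 0.13, -0.131]
contact_force: [-0.6, 0.7, 0.2]
opening: 85.4
time_s: 12.4
position: [478.4, 47.1, 206.9]
orientation: [-1.567, 0.132, -0.132]
contact_force: [0.5, 0.6, 0.5]
opening: 85.9
time_s: 12.7
position: [479.0, 39.9, 206.8]
orientation: [-1.567, 0.13, -0.131]
contact_force: [-0.1, -0.4, -0.2]
opening: 85.2
[479.0194968   40.18402986 206.77501978]
rib [array([442.5, 315.2, 132.3,  80.1,   4.1])]
```

View pics/w5c.png

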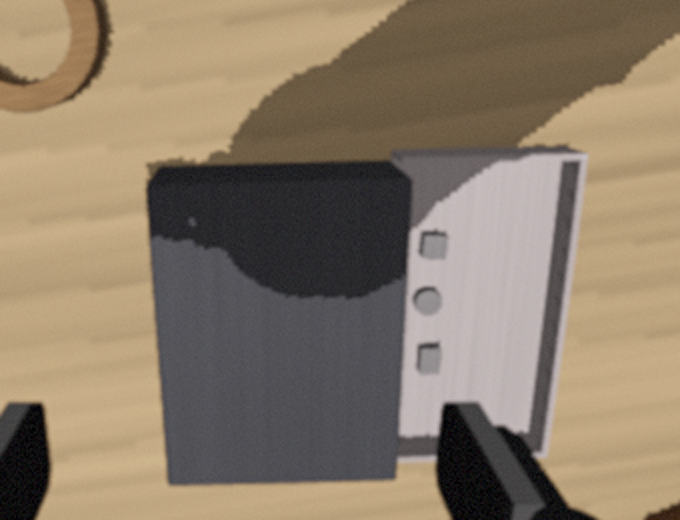

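Plate top-face corners in the crop: (150,185), (412,183), (396,479) and (168,485). The plate is clean and the chips are in the tray.

Run:
```python
from h import *
m=robot.camera_model('wrist')
c=[(150,185),(412,183),(396,479),(168,485)]
p=onplane(m,[(199.75+a/2,99.75+b/2) for a,b in c],50); print(p.round(1).tolist(),p.mean(0).round(1),[np.linalg.norm(p[i]-p[i-1]).round(1) for i in range(4)])
for a,b in [(0,3),(1,2),(0,1),(3,2)]: d=p[b]-p[a]; print(np.degrees(np.arctan2(d[1],d[0])).round(1),end=' ')
# predicted corners from candidate pose
y=np.radians(-8.2); E=np.array([[np.cos(y),-np.sin(y)],[np.sin(y),np.cos(y)]])
q=(E@np.array([[-80,-60],[-80,60],[80,60],[80,-60]]).T).T+[538.7,49]
print((project(m,np.c_[q,np.full(4,50)])-[199.75,99.75]).round(1)*2)
print((project(robot.camera_model('top'),np.c_[q,np.full(4,50)])).round(1))
```

```text
[[452.0, 3.8, 50.0], [470.1, 118.7, 50.0], [624.3, 97.5, 50.0], [608.2, -20.0, 50.0]] [538.6  50.   50. ] [np.float64(158.0), np.float64(116.4), np.float64(155.6), np.float64(118.6)]
-8.7 -7.8 81.0 82.2 [[143.4 183.8]
 [414.  178. ]
 [395.4 482.6]
 [165.  487.2]]
[[334.  281.1]
 [284.7 273. ]
 [296.1 208.9]
 [344.3 216.6]]
```

```bash
python3 -m handwheel '[[0,0,0.05,0.5,-3,0,1],[0,0,0.1,1,-7,0,1],[0,0,0.17,2,-11,-1,1],[0,0,0.24,3,-15,-2,1],[0,0,0.31,4,-19,-3,1],[0,0,0.38,5,-23,-4,1],[0,0,0.44,6,-26,-4,1],[0,0,0.48,6.5,-28,-4,1],[0,0,0.504,6.7,-29.2,-4,1],[0,0,0.504,6.7,-29.2,-4,1],[0,0,0.504,6.7,-29.2,-4,1]]'
python3 - <<'E'
from h import *
im,m=snap('wrist','w6'); s=robot.observe(); print(s['position'])
O=R.from_rotvec(s['orientation']).as_matrix(); print('toolx yaw',np.degrees(np.arctan2(O[1,0],O[0,0])))
cv2.imwrite('pics/w6c.png',cv2.resize(im[120:420,180:460,::-1],(560,600),interpolation=2))
h=cv2.cvtColor(np.ascontiguousarray(im[:,:,::-1]),cv2.COLOR_BGR2HSV);k=(h[:,:,1]>120)&(h[:,:,2]>110)
for c in big(k,(290,200,350,400),2): print(cv2.boundingRect(c),rect(c,m,72))
E
```

```text
time_s: 13.9
position: [546.0, -251.8, 166.3]
orientation: [-1.554, -0.264, 0.265]
contact_force: [-0.2, -0.8, -0.2]
opening: 85.4
[ 545.99856116 -251.60179555  166.55247038]
toolx yaw 19.368726055188585
```

View pics/w6c.png

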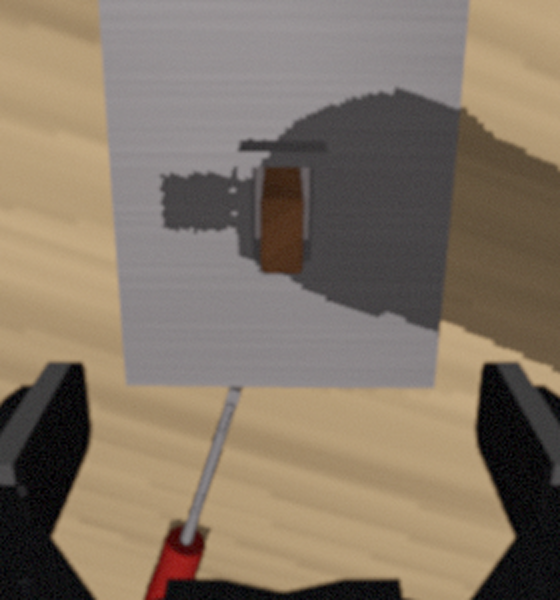

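Knob top face at crop columns 260–303 and rows ~198–272, centred between the fingers and parallel to the tool.

Run:
```python
from h import *
m=robot.camera_model('wrist')
p=onplane(m,[(180+a/2-.25,120+b/2-.25) for a,b in [(260,198),(303,198),(303,272),(261,272),(281.5,235)]],72); print(p.round(1).tolist())
for a,b in [(0,3),(1,2)]: d=p[b]-p[a]; print(np.degrees(np.arctan2(d[1],d[0])).round(1),end=' ')
```

```text
[[535.5, -263.4, 72.0], [530.3, -248.8, 72.0], [557.4, -239.0, 72.0], [562.6, -253.8, 72.0], [546.2, -251.4, 72.0]]
19.5 19.9
```

```bash
python3 -m handwheel '[[0,0,0,0,0,-4,1],[0,0,0,0,0,-8,1],[0,0,0,0,0,-10.5,1],[0,0,0,0,0,-11.9,1],[0,0,0,0,0,-11.9,1],[0,0,0,0,0,-11.9,0],[0,0,0,0,0,-11.9,0],[0,0,0,0,0,-11.9,0],[0,0,0,0,0,-11.9,0],[0,0,0,0,0,-11.9,0],[0,0,0,0,0,-11.9,0],[0,0,0,0,0,-11.9,0]]' 80
```

```text
time_s: 15.15
position: [546.2, -252.6, 48.7]
orientation: [-1.555, -0.266, 0.264]
contact_force: [-1.4, 1.7, 5.5]
opening: 14.9
```

```bash
python3 -m handwheel '[[0,0,0,0,0,0.3,0],[0,0,0,0,0,1,0],[0,0,0,0,0,2.5,0],[0,0,0,0,0,4.5,0],[0,0,0,0,0,6.5,0],[0,0,0,0,0,8.5,0],[0,0,0,0,0,10,0],[0,0,0,0,0,11,0],[0,0,0,0,0,11,0],[0,0,0,0,0,11,0]]'
python3 -m handwheel '[[0,0,-0.02,0,1,0,0],[0,0,-0.06,0,3,0,0],[0,0,-0.11,0,6,0,0],[0,0,-0.16,0,9,0,0],[0,0,-0.21,0,12,0,0],[0,0,-0.26,0,15,0,0],[0,0,-0.31,0,18,0,0],[0,0,-0.36,-0.2,21,0,0],[0,0,-0.41,-0.4,24,0,0],[0,0,-0.45,-0.6,27,0,0],[0,0,-0.475,-0.7,29,0,0],[0,0,-0.486,-0.75,30.15,0,0]]'
python3 -m handwheel '[[0,0,0,0,0,0,0],[0,0,0,0,0,0,0],[0,0,0,0,0,0,0]]'
python3 - <<'E'
from h import *
im,m=snap('wrist','w7'); im2,_=snap('scene','s7'); im3,_=snap('top','t7'); s=robot.observe(); print(s['position'],s['contact_force'],s['opening'])
O=R.from_rotvec(s['orientation']).as_matrix(); print('toolx yaw',np.degrees(np.arctan2(O[1,0],O[0,0])), O[:,1])
cv2.imwrite('pics/w7c.png',np.hstack([cv2.resize(im,(440,330)),cv2.resize(im2[150:345,240:460],(360,330))])[:,:,::-1])
E
```

```text
time_s: 16.15
position: [545.3, -252.3, 157.1]
orientation: [-1.554, -0.264, 0.265]
contact_force: [0.5, -0.4, -6.6]
opening: 14.3
time_s: 17.35
position: [537.6, 50.4, 156.6]
orientation: [-1.568, 0.118, -0.115]
contact_force: [-0.2, -0.3, -5.7]
opening: 14.6
time_s: 17.65
position: [538.0, 48.4, 157.2]
orientation: [-1.568, 0.117, -0.116]
contact_force: [-0.0, -0.5, -6.3]
opening: 14.6
[538.28366076  48.33658703 157.61997834] [ 0.08937592 -0.79634628 -5.20197526] 14.482153935788507
toolx yaw -8.538423450583153 [-3.39390569e-04 -1.43808294e-04 -9.99999932e-01]
```

View pics/w7c.png

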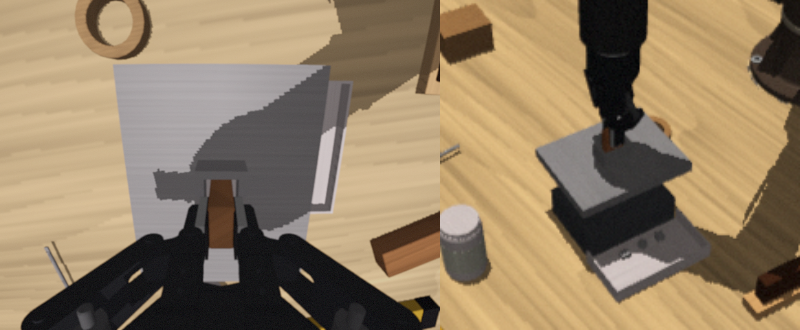

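The lids hang level above the plate, wrist-straight with the plate edges parallel. I lower in stages with force checks.

```bash
python3 -m handwheel '[[0,0,0,0.03,0.1,-1,0],[0,0,0,0.03,0.1,-2.5,0],[0,0,0,0.03,0.1,-4,0],[0,0,0,0.03,0.1,-5,0],[0,0,0,0.03,0.1,-5.5,0],[0,0,0,0.03,0.1,-5.5,0],[0,0,0,0.03,0.1,-5.5,0]]'
python3 -m handwheel '[[0,0,0,0,0,-0.1,0],[0,0,0,0,0,-0.2,0],[0,0,0,0,0,-0.3,0],[0,0,0,0,0,-0.4,0],[0,0,0,0,0,-0.5,0],[0,0,0,0,0,-0.6,0],[0,0,0,0,0,-0.7,0],[0,0,0,0,0,-0.8,0],[0,0,0,0,0,-0.8,0],[0,0,0,0,0,-0.8,0]]'
```

```text
time_s: 18.5
position: [539.0, 50.0, 103.1]
orientation: [-1.568, 0.116, -0.117]
contact_force: [0.1, 0.3, -6.2]
opening: 14.5
time_s: 19.5
position: [538.7, 50.0, 94.8]
orientation: [-1.568, 0.116, -0.116]
contact_force: [0.6, -0.9, -5.6]
opening: 14.2
```

```bash
python3 -m handwheel '[[0,0,0,0,0,-0.15,0],[0,0,0,0,0,-0.3,0],[0,0,0,0,0,-0.45,0],[0,0,0,0,0,-0.6,0],[0,0,0,0,0,-0.65,0],[0,0,0,0,0,-0.65,0],[0,0,0,0,0,-0.65,0]]'
python3 -m handwheel '[[0,0,0,0,0,-0.05,0],[0,0,0,0,0,-0.1,0],[0,0,0,0,0,-0.1,0],[0,0,0,0,0,-0.1,0]]'
```

```text
time_s: 20.2
position: [538.7, 50.0, 88.3]
orientation: [-1.568, 0.116, -0.116]
contact_force: [0.4, -0.6, -6.4]
opening: 14.4
time_s: 20.6
position: [538.7, 50.0, 87.3]
orientation: [-1.568, 0.116, -0.116]
contact_force: [-0.2, 0.4, -5.7]
opening: 14.4
```

```bash
python3 -m handwheel '[[0,0,0,0,0,-0.05,0],[0,0,0,0,0,-0.05,0],[0,0,0,0,0,-0.05,0]]'
python3 -m handwheel '[[0,0,0,0,0,-0.05,0],[0,0,0,0,0,-0.05,0],[0,0,0,0,0,-0.05,0]]'
python3 -m handwheel '[[0,0,0,0,0,-0.05,0],[0,0,0,0,0,-0.05,0],[0,0,0,0,0,-0.05,0]]'
```

```text
time_s: 20.9
position: [538.7, 50.0, 86.8]
orientation: [-1.568, 0.116, -0.116]
contact_force: [0.5, -0.3, -5.9]
opening: 14.5
time_s: 21.2
position: [538.8, 50.0, 86.8]
orientation: [-1.568, 0.116, -0.117]
contact_force: [-2.9, 0.4, 2.1]
opening: 14.2
time_s: 21.5
position: [538.8, 50.0, 86.7]
orientation: [-1.568, 0.116, -0.117]
contact_force: [-5.0, -0.1, 7.3]
opening: 14.1
```

```bash
python3 -m handwheel '[[0,0,0,0,0,0.05,0],[0,0,0,0,0,0.05,0],[0,0,0,0,0,0.05,0]]'
python3 -m handwheel '[[0,0,0,0,0,0,0.5],[0,0,0,0,0,0,0.9],[0,0,0,0,0,0,1],[0,0,0,0,0,0,1],[0,0,0,0,0,0,1],[0,0,0,0,0,0,1]]' 40
python3 - <<'E'
from h import *
s=robot.observe(); print(s['position'],s['contact_force'],s['opening'])
O=R.from_rotvec(s['orientation']).as_matrix(); print('toolx yaw',np.degrees(np.arctan2(O[1,0],O[0,0])))
im,m=snap('wrist','w8'); im3,mt=snap('top','t8'); im2,ms=snap('scene','s8')
# knob top and collar expected vs seen
h=cv2.cvtColor(np.ascontiguousarray(im[:,:,::-1]),cv2.COLOR_BGR2HSV);k=(h[:,:,1]>120)&(h[:,:,2]>60)&(h[:,:,0]<15)
for c in big(k,(290,180,350,400),2): print('knob',cv2.boundingRect(c),rect(c,m,110))
print(project(m,[[538.7,50,110]]))
E
```

```text
time_s: 21.8
position: [538.7, 50.0, 86.7]
orientation: [-1.568, 0.116, -0.117]
contact_force: [-5.6, -0.3, 6.2]
opening: 14.5
time_s: 22.4
position: [538.8, 50.0, 86.3]
orientation: [-1.568, 0.116, -0.116]
contact_force: [-0.1, 0.5, 1.2]
opening: 85.0
[538.75294342  49.96287016  86.27968237] [-0.1367154   0.48872352  1.18309469] 85.012638395388
toolx yaw -8.49100557713395
knob (303, 263, 38, 98) [530.2  52.3  44.7  15.   -9.6]
[[319.4026462  332.83875912]]
```

```bash
python3 -m handwheel '[[0,0,0,0,0,-0.6,1],[0,0,0,0,0,-1.3,1],[0,0,0,0,0,-2,1],[0,0,0,0,0,-2.4,1],[0,0,0,0,0,-2.6,1],[0,0,0,0,0,-2.6,1],[0,0,0,0,0,-2.6,1]]'
python3 -m handwheel '[[0,0,0,0,0,0,0.8],[0,0,0,0,0,0,0.6],[0,0,0,0,0,0,0.5],[0,0,0,0,0,0,0.45],[0,0,0,0,0,0,0.4],[0,0,0,0,0,0,0.3],[0,0,0,0,0,0,0.3],[0,0,0,0,0,0,0.3],[0,0,0,0,0,0,0.3],[0,0,0,0,0,0,0.3]]' 60
```

```text
time_s: 23.25
position: [538.8, 50.0, 60.4]
orientation: [-1.568, 0.116, -0.116]
contact_force: [-0.3, 0.3, -0.1]
opening: 85.1
time_s: 24.25
position: [538.8, 50.1, 60.7]
orientation: [-1.567, 0.116, -0.117]
contact_force: [-2.9, 0.5, 5.5]
opening: 34.7
```

```bash
python3 -m handwheel '[[0,0,0,0,0,0,0.2],[0,0,0,0,0,0,0.2],[0,0,0,0,0,0.1,0.2],[0,0,0,0,0,0.3,0.2],[0,0,0,0,0,0.5,0.2],[0,0,0,0,0,0.7,0.2],[0,0,0,0,0,0.9,0.2],[0,0,0,0,0,1.1,0.2],[0,0,0,0,0,1.3,0.2],[0,0,0,0,0,1.3,0.2],[0,0,0,0,0,1.3,0.2]]' 80
python3 - <<'E'
from h import *
s=robot.observe(); print(s['contact_force'],s['ft_torque'],s['opening']); snap('scene','s9')
E
```

```text
time_s: 25.35
position: [538.7, 50.0, 73.4]
orientation: [-1.568, 0.116, -0.116]
contact_force: [0.5, 1.0, -3.2]
opening: 34.4
[ 0.53615073  1.00226567 -3.23985596] [ 0.01352519  0.02877396 -0.03172111] 34.399348155764415
```

The load is 3.2 N, against about 6 N for both lids, so only the outer lid is hanging. I continue straight up.

```bash
python3 -m handwheel '[[0,0,0,0,0,0.5,0.2],[0,0,0,0,0,1.3,0.2],[0,0,0,0,0,2.3,0.2],[0,0,0,0,0,3.3,0.2],[0,0,0,0,0,4.3,0.2],[0,0,0,0,0,5.3,0.2],[0,0,0,0,0,6.3,0.2],[0,0,0,0,0,7.2,0.2],[0,0,0,0,0,8,0.2],[0,0,0,0,0,8.5,0.2],[0,0,0,0,0,8.7,0.2],[0,0,0,0,0,8.7,0.2]]'
python3 -m handwheel '[[0,0,0,0,0,0,0.2],[0,0,0,0,0,0,0.2],[0,0,0,0,0,0,0.2],[0,0,0,0,0,0,0.2],[0,0,0,0,0,0,0.2]]'
python3 - <<'E'
from h import *
s=robot.observe(); print(s['contact_force'],s['ft_torque'],s['opening'])
im2,ms=snap('scene','s10'); im,mw=snap('wrist','w10'); im3,mt=snap('top','t10')
y=np.radians(-8.3); E=np.array([[np.cos(y),-np.sin(y)],[np.sin(y),np.cos(y)]])
def cor(a,b,z,c=(538.7,50)): return np.c_[(E@(np.array([[-1,-1],[-1,1],[1,1],[1,-1]])*[a,b]).T).T+c,np.full(4,z)]
print('scene: outer top pred',project(ms,cor(95,75,158)).round().tolist(),'skirt',project(ms,cor(95,75,142)).round().tolist())
print('inner top pred',project(ms,cor(89,69,54)).round().tolist(),'lower',project(ms,cor(89,69,38)).round().tolist())
g=cv2.cvtColor(im2,cv2.COLOR_RGB2HSV)
# vertical profile in scene down the image column through visible near corners
p=project(ms,cor(89,69,54)); 
for f in (.3,.5,.7):
    q=cor(89,69,54); mid=q[1]*(1-f)+q[2]*f; c=project(ms,[mid])[0]; 
    col=int(round(c[0])); print('col',col,'pred row top',c[1].round(1),'low',project(ms,[mid-[0,0,16]])[0].round(1),[ (r,int(g[r,col,2])) for r in range(int(c[1])-16,int(c[1])+26,2)])
E
```

```text
time_s: 26.6
position: [538.7, 50.0, 160.4]
orientation: [-1.568, 0.116, -0.116]
contact_force: [-0.4, -0.3, -2.8]
opening: 34.2
time_s: 27.1
position: [538.6, 50.0, 160.2]
orientation: [-1.568, 0.117, -0.116]
contact_force: [0.8, 0.7, -3.8]
opening: 34.5
[ 0.77015879  0.73325431 -3.79251123] [-0.01560539  0.02019756 -0.00640394] 34.50110103117779
scene: outer top pred [[362.0, 204.0], [395.0, 237.0], [328.0, 266.0], [297.0, 229.0]] skirt [[362.0, 209.0], [395.0, 242.0], [328.0, 271.0], [298.0, 234.0]]
inner top pred [[360.0, 236.0], [389.0, 267.0], [329.0, 294.0], [303.0, 260.0]] lower [[360.0, 240.0], [389.0, 271.0], [330.0, 298.0], [303.0, 264.0]]
col 372 pred row top 274.6 low [371.7 278.9] [(258, 88), (260, 88), (262, 85), (264, 88), (266, 85), (268, 82), (270, 85), (272, 86), (274, 86), (276, 83), (278, 76), (280, 27), (282, 25), (284, 79), (286, 72), (288, 59), (290, 53), (292, 73), (294, 79), (296, 84), (298, 82)]
col 360 pred row top 279.9 low [360.  284.2] [(263, 84), (265, 83), (267, 83), (269, 83), (271, 86), (273, 84), (275, 82), (277, 84), (279, 86), (281, 83), (283, 76), (285, 27), (287, 27), (289, 61), (291, 83), (293, 74), (295, 80), (297, 82), (299, 93), (301, 204), (303, 205)]
col 348 pred row top 285.3 low [348.  289.7] [(269, 89), (271, 83), (273, 83), (275, 83), (277, 86), (279, 85), (281, 85), (283, 84), (285, 85), (287, 86), (289, 70), (291, 29), (293, 27), (295, 62), (297, 81), (299, 85), (301, 85), (303, 89), (305, 135), (307, 206), (309, 203)]
```

Run:
```python
from h import *
a=cv2.imread('pics/scene0.png'); b=cv2.imread('pics/s10.png'); ms=robot.camera_model('scene')
y=np.radians(-8.3); E=np.array([[np.cos(y),-np.sin(y)],[np.sin(y),np.cos(y)]]); c=np.array([538.7,50])
g=cv2.cvtColor(b,cv2.COLOR_BGR2HSV)[:,:,2].astype(int)
for name,s0,s1 in [('+y',(-95,75),(95,75)),('+x',(95,-75),(95,75))]:
  for f in (.15,.5,.85):
    w=c+E@(np.array(s0)*(1-f)+np.array(s1)*f); q=project(ms,[[*w,158],[*w,142]]); col=int(round(q[1,0])); r=int(q[1,1])
    print(name,f,'pred',q[:,1].round(1),'col',col,[(k,g[k,col]) for k in range(r-9,r+9)])
def hs(i): return cv2.cvtColor(i,cv2.COLOR_BGR2HSV)
for n,box in dict(scraper=(415,290,480,345),purple=(480,290,545,335),can=(230,265,275,320),driver=(180,225,255,280),tape=(350,210,390,245),offcut=(325,350,395,410),carton=(225,145,280,190),bottle=(485,345,540,425)).items():
    x0,y0,x1,y1=box; d=cv2.absdiff(a[y0:y1,x0:x1],b[y0:y1,x0:x1]).max(2); print(n,'changed px',int((d>40).sum()),'of',d.size)
for i in (a,b):
    h=hs(i); k=(h[:,:,2]<70)&(h[:,:,1]>90); cc=big(k,(425,295,475,335)); print('rib',[cv2.boundingRect(x) for x in cc])
```

```text
+y 0.15 pred [241.4 246.3] col 385 [(237, np.int64(56)), (238, np.int64(56)), (239, np.int64(51)), (240, np.int64(52)), (241, np.int64(56)), (242, np.int64(55)), (243, np.int64(52)), (244, np.int64(55)), (245, np.int64(50)), (246, np.int64(117)), (247, np.int64(199)), (248, np.int64(205)), (249, np.int64(200)), (250, np.int64(199)), (251, np.int64(198)), (252, np.int64(199)), (253, np.int64(205)), (254, np.int64(207))]
+y 0.5 pred [251.3 256.2] col 362 [(247, np.int64(53)), (248, np.int64(53)), (249, np.int64(52)), (250, np.int64(52)), (251, np.int64(56)), (252, np.int64(52)), (253, np.int64(54)), (254, np.int64(58)), (255, np.int64(56)), (256, np.int64(74)), (257, np.int64(91)), (258, np.int64(85)), (259, np.int64(85)), (260, np.int64(84)), (261, np.int64(86)), (262, np.int64(86)), (263, np.int64(85)), (264, np.int64(88))]
+y 0.85 pred [261.6 266.5] col 338 [(257, np.int64(133)), (258, np.int64(133)), (259, np.int64(134)), (260, np.int64(134)), (261, np.int64(121)), (262, np.int64(59)), (263, np.int64(51)), (264, np.int64(52)), (265, np.int64(50)), (266, np.int64(65)), (267, np.int6
[... 1003 characters left out ...]
)]
+x 0.85 pred [260.3 265.1] col 323 [(256, np.int64(135)), (257, np.int64(137)), (258, np.int64(141)), (259, np.int64(137)), (260, np.int64(127)), (261, np.int64(97)), (262, np.int64(62)), (263, np.int64(47)), (264, np.int64(49)), (265, np.int64(54)), (266, np.int64(71)), (267, np.int64(86)), (268, np.int64(84)), (269, np.int64(84)), (270, np.int64(88)), (271, np.int64(84)), (272, np.int64(85)), (273, np.int64(87))]
scraper changed px 1272 of 3575
purple changed px 0 of 2925
can changed px 0 of 2475
driver changed px 167 of 4125
tape changed px 926 of 1400
offcut changed px 0 of 4200
carton changed px 199 of 2475
bottle changed px 0 of 4400
rib [(433, 301, 32, 28)]
rib [(432, 301, 33, 29)]
```

```bash
python3 -c "
from bench import robot
print(robot.finish_job()); s=robot.observe(); print(s['position'],s['contact_force'],s['opening'])"
```

```text
the job is handed in; nothing more can be done
None
the job is handed in; nothing more can be done
```

The job is done and handed in at about 27.3 s. The three chips are in the tray, the scraper is back on the bench, and the inner lid is seated on the plate. The outer lid is still held up, 100 mm above its nested position.

What the last checks showed:
- **Chips:** the pictures after the wipe showed all three chips in the tray and the plate clear.
- **Scraper:** in the scene view its rib is within 1 pixel of where it started.
- **Inner lid:** the knob grip's height at contact put it 38 mm above the bench, as it should be when seated. After the lift, its lower edge matched the predicted line within about 1 pixel along its length.
- **Outer lid:** it hangs alone. The load was about 3.2 to 3.8 N, against about 6 N for both lids. Its visible lower edges were within about 1 pixel of level.
- **Other things:** the can, offcut, bottle and purple block showed no change. The image patches around the scraper, tape, screwdriver and carton did change. I put that down to moved arm shadow or the arm blocking the view. I had used all 12 picture views by then, so I could not confirm it by eye.

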